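# Chock the pie dolly and unhitch its drawbar

### The job

Before the loaded pie dolly is unhitched, lay the steel stop bar flat on the table with a long side flush against the dolly's rear bumper (the end away from the drawbar), about centred across it, and let go of it. Then pull the coupler's spring latch sideways by its upright black-headed handle, lift the drawbar off the ball, and finish still holding it raised and steady, at least 6 cm above where it sat; do not let go of it. Leave the other things on the table where they are.

Things in the scene. Friction and masses are not known exactly. Their poses are not given: they have to be found in the camera images.
- cart: small aluminium dolly loaded with two pies, heavy, does not move. Deck 210 mm (its x) by 140 mm (its y), top 44 mm up, pies up to 90 mm. Origin on the table under the deck's middle, z up. Its drawbar leaves the end at +y; the rear bumper is the end at -y. At the start its yaw is within 0.2 rad of the world's axes
- rear_bumper (a point): middle of the rear bumper's flat upright face, on the table line, 70 mm from the dolly's origin along its -y. The bumper is a grey rail 190 mm long (along the dolly's x), from 7 to 43 mm above the table; the pies' edges stand 25 mm or more inside its face. With the stop bar flush, the bar's origin is 20 mm behind this point
- stop_bar: loose flat steel bar, 150 mm (its x) by 40 mm (its y) by 16 mm, about 0.4 kg, both long sides alike; in its middle stands a square black grip post, 24 x 24 mm, from 16 to 62 mm above the underside, its sides parallel to the bar's. Origin at the centre of the underside. When flush, its x lies along the dolly's x
- bar_end_a (a point): middle of the stop bar's end at its -x, on the long centre line (20 mm from either long side), 8 mm above the underside
- bar_end_b (a point): the same at the end at its +x
- ball_mount: steel plate 70 x 56 x 8 mm bolted to the table, with a neck that carries a 30 mm ball whose centre is 50 mm above the table; origin on the table under the ball, 230 mm from the dolly's origin along the dolly's +y. The ball has a flat shoulder underneath, behind which the latch hooks
- tongue_hinge (a point): centre of the drawbar's hinge at the dolly's front end, 50 mm above the table, 80 mm from the dolly's origin along its +y; the hinge axis is level, along the dolly's x
- coupler (a point): middle of the coupler's socket at the drawbar's free end, 150 mm from the hinge; seated, it is at the ball's centre, 50 mm above the table. The coupler is 44 mm wide and 52 mm long, its top 81 mm above the table when seated. The point turns with the drawbar
- latch_grip (a point): grip point on the latch's upright steel pull, 95 mm above the table when seated, 50 mm from the drawbar's centre line on the dolly's -x side. The pull is 12 mm thick (dolly's x), 18 mm wide (y), bare from 82 to 110 mm up; above it a black head 22 x 26 mm, top at 120 mm, keeps fingers from slipping off. The point turns with the drawbar
- latch (a joint): how far the spring latch is pulled, m: 0 = hooked under the ball's shoulder, 0.016 = stop; it slides along the dolly's -x, away from the drawbar. The spring pushes back with 3 N at 0, 8 N at the stop. From about 0.008 on it frees the ball; pulled less, it holds the drawbar down
- tongue (a joint): angle of the drawbar about its hinge, rad: 0 = level, seated on the ball; grows as the free end rises, to a stop at 0.7. The coupler has risen 150 mm times its sine. No spring or friction: let go, it falls (about 0.5 kg, some 3 N at the coupler)
- calib_weight: bystander: small brass-coloured weight with a knob, 29 mm across, 48 mm high, standing; leave it
- date_stamp: bystander: black and grey hand stamp, 30 x 42 x 88 mm, standing; leave it

How it is judged:
On the way, in this order (a step that is already met when the one before it is completed fails the run):
1. the stop bar lies flush against the rear bumper and is let go, the drawbar still seated (y of bar_end_a in the frame of cart between -0.094 and -0.086 m and y of bar_end_b in the frame of cart between -0.094 and -0.086 m and x of stop_bar in the frame of cart between -0.03 and 0.03 m and height (world z) of stop_bar below 0.004 m and angle between stop_bar's own z axis and vertical below 0.05 rad and contact force between the fingers and stop_bar below 0.1 N and linear speed of stop_bar below 0.02 m/s and value of joint tongue below 0.05 rad), for 0.2 s.
2. the latch is pulled aside, the drawbar still seated (value of joint latch above 0.007 m and value of joint tongue below 0.05 rad), for 0.05 s.
3. the drawbar is lifted clear of the ball (z of coupler in the frame of cart above 0.1 m), for 0.1 s.
At the end, for the whole second after the job is handed in: The robot still holds the drawbar with the fingers (more than 1 N), its coupler at least 55 mm above where it sat and steady (under 0.1 rad/s); the stop bar, released, lies flat on the table, both ends within 4 mm of flush against the rear bumper and its middle within 30 mm of the bumper's middle (y of bar_end_a in the frame of cart between -0.094 and -0.086 m and y of bar_end_b in the frame of cart between -0.094 and -0.086 m and x of stop_bar in the frame of cart between -0.03 and 0.03 m and height (world z) of stop_bar below 0.004 m and angle between stop_bar's own z axis and vertical below 0.05 rad and z of coupler in the frame of cart above 0.105 m and velocity of joint tongue between -0.1 and 0.1 rad/s and contact force between the fingers and cart above 1 N and contact force between the fingers and stop_bar below 0.1 N); the arm keeps its last pose, push and grip.
It fails at once if the calib weight is moved by more than 30 mm (distance of calib_weight from where it was at the start of the episode above 0.03 m).
It fails at once if the date stamp is moved by more than 30 mm (distance of date_stamp from where it was at the start of the episode above 0.03 m).
It also fails if it takes over 54 s, if anything falls off the work surface, if the arm or the gripper's body presses on something with over 40 N, if the wrist force passes 120 N, or if a joint passes its speed limit or range.

### The arm

A 6-joint arm with a two-finger parallel gripper is mounted at the origin on the work surface; the furniture and walls round the work are solid. World frame = base frame: x ahead of the robot, y to its left, z up, the work surface at z = 0. Lengths are in m, angles in rad, forces in N, time in s.
With the tool pointing down it reaches from about 0.425 to 0.95 m from the base axis. Payload 3.5 kg.
Tool frame: the origin (TCP) lies on the centre line of the jaws, within the pads' length; the fingertips stand 14 mm ahead of it and the grasp point (between the pads) lies 5 mm behind it (ctrl.tip_reach is the distance from the TCP to the fingertips, in m); z points along the fingers, y is the line along which they close (so a half turn about z gives the same grasp; the last joint's range is limited). The gripper opens to 85 mm and grips with 20 to 120 N. Pads are 22 mm wide; open, the fingers measure 114 mm over their backs; the gripper's body (76 mm by 85 mm) begins 54 mm behind the grasp point. The pads swing forward as they close: fully open they stand 13 mm farther back than shut.
Start: joints at [-1.267, 0.286, 1.577, -0, 1.279, -0.15], TCP at [0.296, -0.607, 0.206] pointing down, gripper open.
Joint ranges: [-2.77, 2.77], [-0.9, 2.22], [0.21, 2.48], [-1.53, 4.67], [0.24, 2.81], [-2.84, 2.84]. Speed limits (rad/s): [2.79, 2.79, 3.14, 3.14, 3.14, 3.14].

### API

Orientations are given as a unit quaternion [x, y, z, w].
In Python, from plant import get_state, imaging, workorder, ctrl gives the robot as it stands. The module is installed in compiled form; this text tells all that it offers.
- The arm moves only by the shell command python3 -m jog 'ROWS' [FORCE]. ROWS is JSON, a list of rows, each a list of 7 numbers: the closure, from 0 (fully open) to 1 (shut), then the shift along the tool's x, y, z in mm, then the turn, a rotation vector about the tool's x, y, z in rad. In form: [[gripper, tx, ty, tz, ax, ay, az], ...]. A call has 1 to 12 rows; each row is the pose to reach, as a shift and turn from the pose commanded when the call began, along the tool's axes at that moment; what a row does not reach only later rows make up. A row lasts 1/10 s, in which the tool goes at most 50 mm and 8.59 degrees, less where a joint would pass 70% of its speed; a pose out of reach is approached as far as the arm can. A call with a gripper value outside its range is refused whole. The fingers move at their own pace and stop on an object; FORCE is the grip in N (left out, the last holds). Time passes only in rows, so rows that repeat a pose let the fingers close. It gives the time, the measured TCP pose, the force, the opening and the grip force at its end, in the units of the state.
- get_state(): the state, without advancing time (a new reading comes with each control period).
- imaging.read_camera(name): name is "scene" or "side" or "wrist"; returns a dict with "image" (384x512x3 uint8, blue, green, red), "fx", "fy", "cx", "cy" (pixels), "R" (3x3) and "t" (3): a world point X has camera coordinates R X + t; the wrist camera has in their place "tool_from_camera" (4x4, takes a point from camera to tool coordinates, whose origin is the TCP and whose axes are the flange's). Camera axes: x right, y down, z forward; pixel columns grow to the right and rows downward; lengths in m; the calibration is good to about 2 mm. A picture is of the moment at which its call begins: read the wrist's pose just before it. There is no depth.
- workorder.sign_off(): hands the job in; it is judged then, once.
The state is a dict: "time": time; "qpos": joint angles; "dq": joint speeds; "joint_efforts": joint torques, N m; "eef_pos": TCP position; "tcp_rot": TCP orientation; "contact_force": force on the tool from outside, world axes, zero at the start; "wrist_torque": the same for the moment, N m; "opening": opening from 0.0 (shut) to 1.0 (fully open); "finger_force": force on a finger pad.
Only numpy, scipy, OpenCV 4.12 (cv2) and the standard library are available. Lean on these libraries where they do the work, as an engineer would, in place of code of your own. Each camera call takes 0.05 s, during which the arm holds its last target. There are 200 camera calls.

## Working session

There is one attempt and no reset: what is moved stays moved. The work goes in short steps, Python scripts to look and compute and a shell command to move; the robot and the scene stay as the last step left them, time stands still between calls to the robot, and variables do not carry over. Pictures are saved under pics/ and viewed, at most 10 in all, crops included, and the job is handed in when it is done.

```bash
mkdir -p pics
python3 - <<'E'
from plant import get_state, imaging, ctrl
import cv2,numpy as np
s=get_state();print(s['time'],s['eef_pos'],s['tcp_rot'],s['opening'],ctrl.tip_reach)
for n in("scene","side"):
    c=imaging.read_camera(n);cv2.imwrite(f"pics/{n}0.png",c["image"])
    print(n,c['fx'],c['fy'],c['cx'],c['cy'],np.round(c['R'],4).tolist(),np.round(c['t'],4).tolist())
E
```

```text
0.0 [ 0.29570776 -0.60597557  0.20432368] [ 9.74369639e-01  2.24949685e-01 -1.01607061e-04 -1.19837911e-03] 1.0029025869499193 0.014
scene 378.32486279095286 378.32486279095286 259.078335170974 192.26192274182938 [[-0.7107, -0.7033, -0.0151], [-0.3063, 0.3287, -0.8934], [0.6333, -0.6303, -0.4491]] [0.4836, 0.2348, 0.8022]
side 457.28747095832045 457.28747095832045 256.0021993021002 185.83479117305694 [[0.9855, -0.1692, -0.0105], [-0.1202, -0.6539, -0.747], [0.1196, 0.7374, -0.6648]] [-0.5754, 0.1629, 1.4083]
```

View pics/scene0.png

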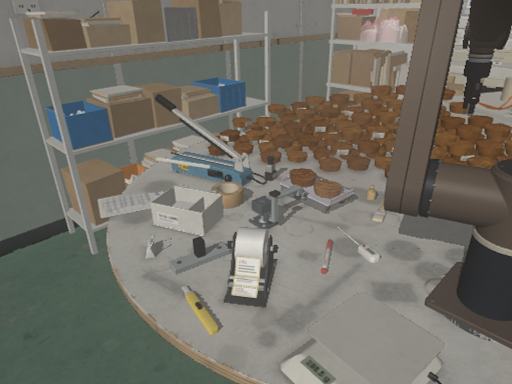

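View pics/side0.png

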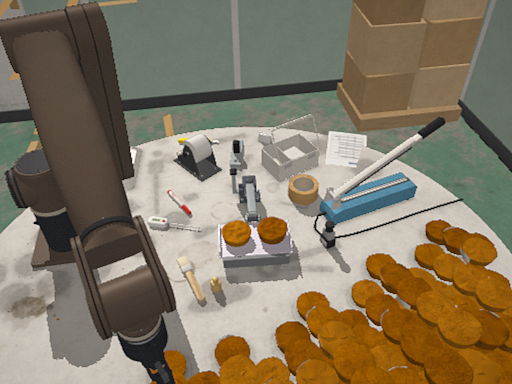

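The scene picture shows the dolly at about (318,188), the coupler at (268,205) and the bar with its black post at (200,252). In the side picture the bumper is at (256,260), the drawbar at (250,195), the bar at (236,160), the weight at (215,287) and the stamp at (327,235). I'll zoom in on both.

Run:
```python
import cv2
a=cv2.imread("pics/side0.png")[130:280,150:350];cv2.imwrite("pics/c1.png",cv2.resize(a,None,fx=4,fy=4,interpolation=cv2.INTER_CUBIC))
a=cv2.imread("pics/scene0.png")[150:290,160:360];cv2.imwrite("pics/c2.png",cv2.resize(a,None,fx=4,fy=4,interpolation=cv2.INTER_CUBIC))
```

```text
(no output)
```

View pics/c1.png

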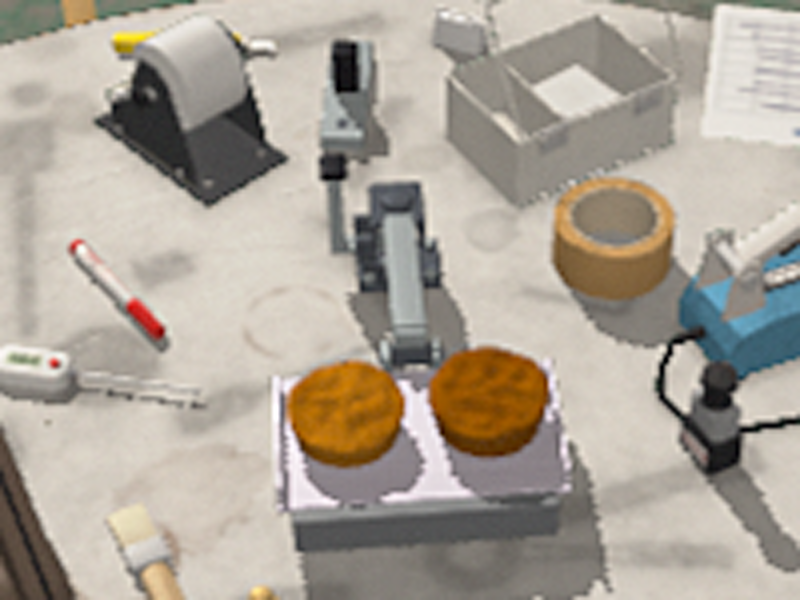

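View pics/c2.png

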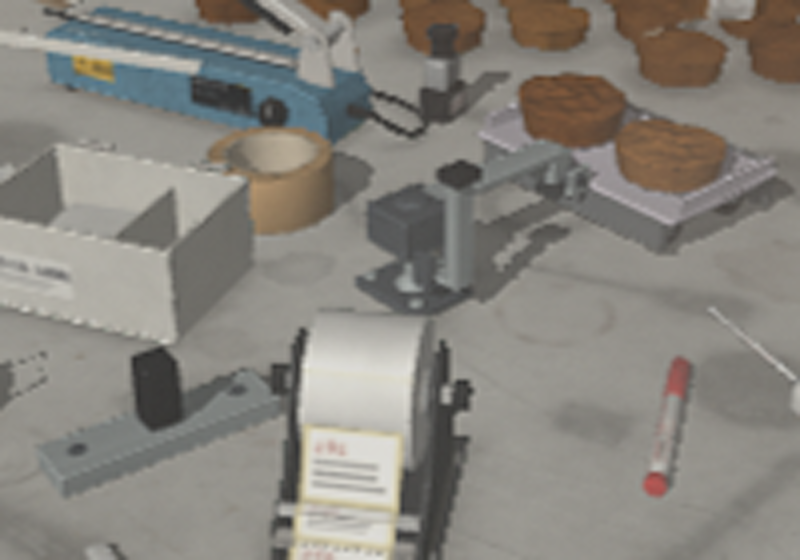

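```bash
cat > h.py <<'E'
import numpy as np
from scipy.optimize import least_squares
from scipy.spatial.transform import Rotation as Ro
from plant import imaging,get_state
def cam(n):
    c=imaging.read_camera(n)
    if n!="wrist": return c,np.array(c["R"]),np.array(c["t"])
def proj(c,R,t,X):
    p=X@R.T+t; return np.c_[c['fx']*p[:,0]/p[:,2]+c['cx'],c['fy']*p[:,1]/p[:,2]+c['cy']]
def T(p,L):
    x,y,a=p;L=np.array(L,float)/1000
    return np.c_[x+np.cos(a)*L[:,0]-np.sin(a)*L[:,1],y+np.sin(a)*L[:,0]+np.cos(a)*L[:,1],L[:,2]]
def fit(obs,p0):
    # obs: list of (c,R,t,local,pix)
    f=lambda p:np.concatenate([(proj(c,R,t,T(p,L))-P).ravel() for c,R,t,L,P in obs])
    r=least_squares(f,p0,loss='soft_l1'); print(np.round(r.x,4)); print(np.round(f(r.x).reshape(-1,2),1).tolist()); return r.x
E
python3 - <<'E'
from h import *
S=cam("side");C=cam("scene")
q=lambda l:np.array(l)/4+[150,130]
w=lambda l:np.array(l)/4+[160,150]
fit([(*S,[(-105,-70,44),(105,-70,44),(-95,-70,7),(95,-70,7),(-50,230,116)],q([(283,507),(568,490),(298,549),(560,530),(332,165)])),
 (*C,[(-50,230,118),(105,70,44),(-105,70,44),(-105,-70,44)],w([(460,172),(482,132),(668,220),(775,168)]))],[.6,0,0])
b=fit([(*S,[(0,0,62),(-75,20,16),(-75,-20,16)],q([(347,45),(322,138),(362,140)])),
 (*C,[(0,0,62),(75,20,16),(75,-20,16),(-75,20,16)],w([(155,355),(40,452),(65,483),(248,370)]))],[.6,.4,1.5])
E
```

```text
[ 0.5569 -0.1361 -0.0753]
[[-1.0, 2.2], [1.7, 0.5], [-0.4, -0.3], [-0.3, -0.9], [-0.8, -1.1], [-0.7, -0.5], [-2.9, -0.8], [-0.1, -0.4], [2.1, -1.8]]
[0.5691 0.3231 1.3603]
[[0.2, 0.0], [-0.1, -0.7], [1.0, -1.0], [-0.2, -1.3], [5.0, 4.5], [-7.5, -11.7], [8.0, 4.3]]
```

Run:
```python
from h import *
S=cam("side");C=cam("scene")
q=lambda l:np.array(l)/4+[150,130]
w=lambda l:np.array(l)/4+[160,150]
b=fit([(*S,[(0,0,62),(-75,20,16),(-75,-20,16)],q([(347,45),(322,138),(362,140)])),
 (*C,[(0,0,62),(75,-20,16),(75,20,16),(-75,-20,16)],w([(155,355),(40,452),(65,483),(248,370)]))],[.6,.3,1.5])
for n,P,z in [("stamp",(718,370),.088)]:
    pass
def ray(c,R,t,p,z):
    d=R.T@np.array([(p[0]-c['cx'])/c['fx'],(p[1]-c['cy'])/c['fy'],1]);o=-R.T@t;return o+d*(z-o[2])/d[2]
print("stamp",ray(*S,q([(718,370)])[0],.085),"weight",ray(*S,(215,279),.046), "labelroll",ray(*S,q([(245,30)])[0],.12),ray(*S,q([(285,158)])[0],0))
s=get_state();print(s['time'])
```

```text
[0.5624 0.3266 1.429 ]
[[-1.8, -0.4], [-0.7, -0.8], [0.4, -1.6], [0.3, 0.3], [-0.6, -0.9], [0.6, -0.5], [-0.1, -2.0]]
stamp [ 0.77543281 -0.15375878  0.085     ] weight [ 0.4265365  -0.26588855  0.046     ] labelroll [0.47535373 0.28220384 0.12      ] [0.49908115 0.24751323 0.        ]
0.3
```

```bash
cat >> h.py <<'E'
def go(x,y,z,ty):
    """shift/turn for tool-down pose with tool y axis at world yaw ty"""
    s=get_state();R=Ro.from_quat(s['tcp_rot']);p=np.array(s['eef_pos'])
    yv=np.array([np.cos(ty),np.sin(ty),0]);zv=np.array([0,0,-1.]);G=Ro.from_matrix(np.c_[np.cross(yv,zv),yv,zv])
    print("t",round(s['time'],2),"pos",np.round(p,4),"shift",np.round(R.inv().apply(np.array([x,y,z])-p)*1000,1),"turn",np.round((R.inv()*G).as_rotvec(),3),"q",np.round(s['qpos'],2))
def wrist(name):
    s=get_state();c=imaging.read_camera("wrist");import cv2
    cv2.imwrite(f"pics/{name}.png",c['image'])
    M=np.eye(4);M[:3,:3]=Ro.from_quat(s['tcp_rot']).as_matrix();M[:3,3]=s['eef_pos'];W=M@np.array(c['tool_from_camera'])
    np.savez(f"pics/{name}.npz",W=W,k=[c['fx'],c['fy'],c['cx'],c['cy']])
def wcam(name):
    d=np.load(f"pics/{name}.npz");k=d['k'];W=d['W'];R=W[:3,:3].T
    return dict(fx=k[0],fy=k[1],cx=k[2],cy=k[3]),R,-R@W[:3,3]
E
python3 - <<'E'
from h import *
print(np.round(imaging.read_camera("wrist")['tool_from_camera'],3))
go(.53,-.27,.30,-.075)
E
```

```text
[[ 0.    -0.963 -0.27   0.068]
 [ 1.     0.     0.    -0.001]
 [-0.    -0.27   0.963 -0.169]
 [ 0.     0.     0.     1.   ]]
t 0.35 pos [ 0.2959 -0.6065  0.2054] shift [ 358.  -199.9  -94.4] turn [-0.    -0.    -1.042] q [-1.27  0.29  1.58  0.    1.28 -0.15]
```

```bash
python3 -m jog '[[0,60,-30,-60,0,0,-0.15],[0,110,-60,-95,0,0,-0.3],[0,160,-90,-95,0,0,-0.45],[0,205,-115,-95,0,0,-0.6],[0,250,-140,-95,0,0,-0.75],[0,295,-165,-95,0,0,-0.9],[0,340,-180,-95,0,0,-1.04],[0,385,-170,-95,0,0,-1.04],[0,430,-150,-95,0,0,-1.04],[0,453,-136,-95,0,0,-1.04],[0,453,-136,-95,0,0,-1.04],[0,453,-136,-95,0,0,-1.04]]' 30
python3 - <<'E'
from h import *
wrist("w1");go(.5624,.3266,.19,1.429)
E
```

```text
time: 1.55
eef_pos: [0.6456, -0.2843, 0.2994]
tcp_rot: [0.733, 0.681, 0.0, -0.001]
contact_force: [-0.3, -0.4, -0.2]
opening: 1.001
finger_force: 0.0
t 1.6 pos [ 0.6441 -0.2851  0.2997] shift [ 603.8 -127.2  110.2] turn [-1.000e-03 -2.000e-03 -1.504e+00] q [-0.56  0.3   1.39 -0.    1.45 -0.49]
```

View pics/w1.png

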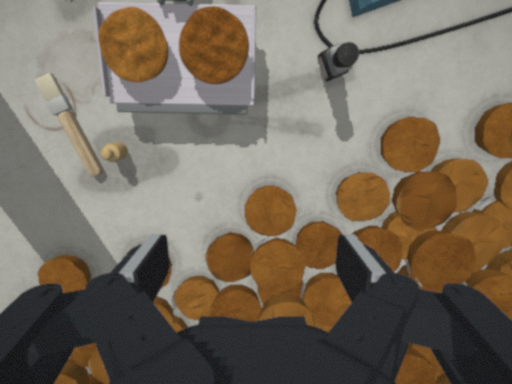

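The wrist picture shows the deck from above: front corners at about (97,3) and (256,3), rear corners at (106,104) and (252,105), with the bumper's lower edge at row 111. The weight is at (113,150) and the stamp at (340,58).

Run:
```python
from h import *
S=cam("side");C=cam("scene");K=wcam("w1")
q=lambda l:np.array(l)/4+[150,130]
w=lambda l:np.array(l)/4+[160,150]
W=(*K,[(-105,-70,44),(105,-70,44),(-105,70,44),(105,70,44),(-95,-70,7),(95,-70,7)],np.array([(106,104),(252,105),(97,3),(256,3),(120,111),(245,111)]))
fit([W],[.557,-.136,-.075])
fit([W,(*S,[(-105,-70,44),(105,-70,44),(-95,-70,7),(95,-70,7),(-50,230,116)],q([(283,507),(568,490),(298,549),(560,530),(332,165)])),
 (*C,[(-50,230,118),(105,70,44),(-105,70,44),(-105,-70,44)],w([(460,172),(482,132),(668,220),(775,168)]))],[.6,0,0])
```

```text
[ 0.5529 -0.136  -0.1077]
[[0.8, 3.1], [-0.3, 7.3], [-1.3, -6.8], [-0.7, -0.5], [4.9, -3.3], [0.4, 1.0]]
[ 0.5532 -0.1367 -0.097 ]
[[1.7, 4.4], [0.4, 7.0], [-1.4, -5.2], [-1.0, -0.9], [5.7, -2.2], [1.1, 0.8], [-2.8, 2.0], [0.1, 1.5], [-2.2, -0.5], [-1.9, 0.0], [-0.4, -1.1], [-1.1, -0.7], [-1.8, -0.9], [0.2, -0.0], [3.2, -1.1]]
```

```bash
python3 -m jog '[[0,50,-10,0,0,0,-0.15],[0,100,-20,0,0,0,-0.3],[0,150,-30,10,0,0,-0.45],[0,200,-40,20,0,0,-0.6],[0,250,-50,30,0,0,-0.75],[0,300,-60,40,0,0,-0.9],[0,350,-75,50,0,0,-1.05],[0,400,-85,60,0,0,-1.2],[0,450,-95,65,0,0,-1.35],[0,500,-105,70,0,0,-1.5],[0,550,-115,70,0,0,-1.5],[0,560,-120,70,0,0,-1.5]]'
python3 - <<'E'
from h import *
imaging.read_camera("side");wrist("w2");go(.5624,.3266,.1,1.429)
E
```

```text
time: 2.9
eef_pos: [0.5656, 0.2835, 0.2311]
tcp_rot: [0.073, 0.997, 0.0, 0.0]
contact_force: [-0.3, 0.2, 0.2]
opening: 1.004
finger_force: 0.0
t 3.0 pos [0.5653 0.2838 0.2312] shift [  9.   41.8 131.2] turn [ 0.001  0.    -0.003] q [ 0.3   0.18  1.66  0.    1.3  -1.12]
```

View pics/w2.png

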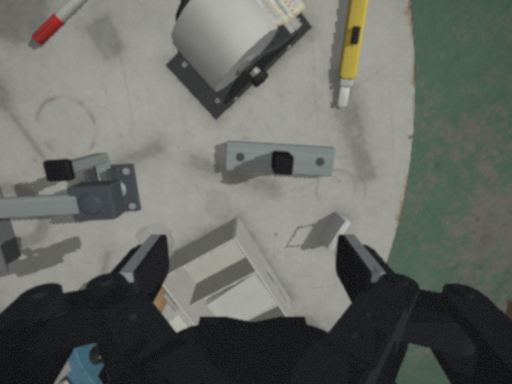

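The wrist picture shows the bar with top corners at about (228,142), (334,147), (332,176) and (226,170), and its post top at (282,160). The coupler is at (95,197) and the latch head at (60,170).

Run:
```python
from h import *
S=cam("side");C=cam("scene");K=wcam("w2")
q=lambda l:np.array(l)/4+[150,130]
w=lambda l:np.array(l)/4+[160,150]
W=(*K,[(-75,20,16),(75,20,16),(75,-20,16),(-75,-20,16),(0,0,62)],np.array([(228,142),(334,147),(332,176),(226,170),(282,160)]))
b=fit([W],[.5624,.3266,1.43])
fit([W,(*S,[(0,0,62),(-75,20,16),(-75,-20,16)],q([(347,45),(322,138),(362,140)])),
 (*C,[(0,0,62),(75,-20,16),(75,20,16),(-75,-20,16)],w([(155,355),(40,452),(65,483),(248,370)]))],b)
W=(*wcam("w1"),[(-105,-70,44),(105,-70,44),(-95,-70,7),(95,-70,7)],np.array([(106,104),(252,105),(120,111),(245,111)]))
fit([W],[.557,-.136,-.075])
print(proj(*K,T([.5569,-.1361,-.0753],[(-50,230,120),(0,230,81),(-22,256,81),(22,256,81)])))
go(*b[:2],.04,b[2])
```

```text
[0.5643 0.3263 1.375 ]
[[-2.5, -0.8], [1.7, -0.1], [-0.1, -0.5], [-1.2, 0.2], [1.3, 4.8]]
[0.5641 0.326  1.3825]
[[-2.8, -0.5], [1.4, -0.6], [-0.1, -0.9], [-1.4, 0.5], [1.0, 4.7], [-1.3, -0.3], [-1.1, -0.9], [-0.1, -1.4], [0.1, -0.0], [-1.0, -2.2], [-0.6, -1.5], [0.6, -1.9]]
[ 0.5506 -0.1308 -0.0828]
[[-0.1, 1.4], [-0.9, 1.9], [4.1, -5.0], [-0.2, -3.8]]
[[ 59.95233964 168.94985512]
 [ 91.92758522 203.61090976]
 [109.71650735 184.32620127]
 [117.14580173 219.38036605]]
t 3.1 pos [0.5666 0.2808 0.2312] shift [  9.1  44.8 191.2] turn [-0.     0.001  0.048] q [ 0.3   0.18  1.66 -0.    1.3  -1.12]
```

```bash
python3 -m jog '[[0.1,9,44,50,0,0,0.045],[0.1,9,45,100,0,0,0.045],[0.1,9,45,150,0,0,0.045],[0.1,9,45,185,0,0,0.045],[0.1,9,45,191,0,0,0.045],[1,9,45,191,0,0,0.045],[1,9,45,191,0,0,0.045],[1,9,45,191,0,0,0.045],[1,9,45,191,0,0,0.045],[1,9,45,191,0,0,0.045],[1,9,45,191,0,0,0.045],[1,9,45,191,0,0,0.045]]' 60
python3 - <<'E'
from h import *
go(.56,-.15,.2,-.08)
E
```

```text
time: 4.3
eef_pos: [0.5646, 0.3277, 0.04]
tcp_rot: [0.096, 0.995, 0.0, 0.0]
contact_force: [0.2, 0.3, -0.3]
opening: 0.001
finger_force: 0.0
t 4.3 pos [0.5646 0.3277 0.04  ] shift [ -86.9 -469.7 -160. ] turn [0.    0.    1.458] q [ 0.37  0.41  1.74 -0.    0.99 -1.01]
```

Run:
```python
from h import *
wrist("w3")
```

```text
(no output)
```

View pics/w3.png

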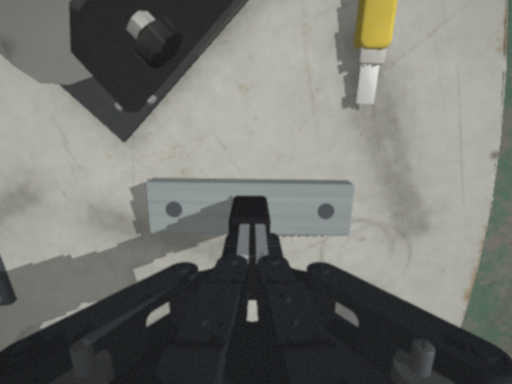

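The picture shows the shut fingers at about (250,240), just beside the post, whose top is at (250,205). The bar's corners are at (148,180), (353,182), (351,235) and (150,234). So I missed the post sideways, toward the tool's -x.

Run:
```python
from h import *
K=wcam("w3")
W=(*K,[(-75,20,16),(75,20,16),(75,-20,16),(-75,-20,16)],np.array([(148,180),(353,182),(351,235),(150,234)],float))
b=fit([W],[.5624,.3266,1.43])
print(proj(*K,T(b,[(0,0,16),(0,0,62),(12,12,62),(-12,-12,62)])), proj(*K,np.array([get_state()['eef_pos'],np.array(get_state()['eef_pos'])-[0,0,.014]])))
from plant import imaging
print(imaging.read_camera("wrist")['tool_from_camera'],K[0])
```

```text
[0.5641 0.3276 1.3711]
[[-3.2, 1.0], [3.8, 0.6], [0.0, -0.5], [-0.0, -0.9]]
[[250.73453227 208.48437881]
 [250.38694641 235.44817174]
 [272.0316304  215.82784301]
 [229.59574237 254.29484365]] [[250.85447591 221.43896266]
 [250.9330105  213.80805281]]
[[ 4.97075870e-04 -9.62892665e-01 -2.69884175e-01  6.86591586e-02]
 [ 9.99999830e-01  5.60972518e-04 -1.59626021e-04  6.67172189e-04]
 [ 3.05100331e-04 -2.69884050e-01  9.62892780e-01 -1.69097464e-01]
 [ 0.00000000e+00  0.00000000e+00  0.00000000e+00  1.00000000e+00]] {'fx': np.float64(281.1691181879789), 'fy': np.float64(281.1691181879789), 'cx': np.float64(251.94531276458417), 'cy': np.float64(189.93885299596815)}
```

Run:
```python
import cv2
a=cv2.imread("pics/w3.png")[150:300,170:340];cv2.imwrite("pics/c3.png",cv2.convertScaleAbs(cv2.resize(a,None,fx=4,fy=4,interpolation=cv2.INTER_CUBIC),alpha=2,beta=20))
from plant import get_state
s=get_state();print(s['opening'],s['finger_force'],s['contact_force'],s['wrist_torque'])
```

```text
-0.0008441409702135812 0.0 [ 0.65063447  0.32629904 -0.14615281] [-0.00530211 -0.0388578  -0.03524239]
```

View pics/c3.png

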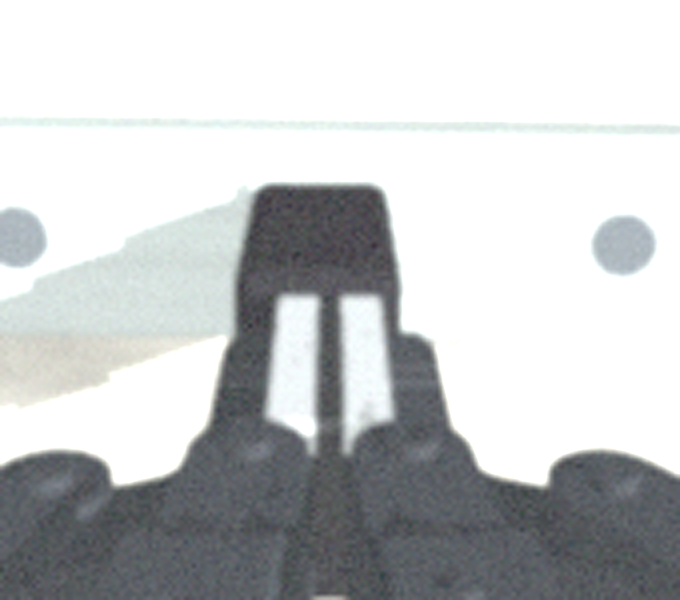

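The fingers are not hidden by the post, and their apparent spacing puts the tips about 43 mm higher than stated. So they shut just above the post's top. I'll reopen and go down in small steps, watching the force.

```bash
python3 -m jog '[[0.1,0,0,0,0,0,0],[0.1,0,0,0,0,0,0],[0.1,0,0,0,0,0,0],[0.1,0,0,0,0,0,0],[0.1,0,0,0,0,0,0],[0.1,0,0,0,0,0,0],[0.1,0,0,3,0,0,0],[0.1,0,0,6,0,0,0],[0.1,0,0,9,0,0,0],[0.1,0,0,12,0,0,0],[0.1,0,0,12,0,0,0]]'; python3 -m jog '[[0.1,0,0,3,0,0,0],[0.1,0,0,5,0,0,0],[0.1,0,0,5,0,0,0]]'
```

```text
time: 5.5
eef_pos: [0.5641, 0.3274, 0.0269]
tcp_rot: [0.096, 0.995, -0.0, -0.001]
contact_force: [-0.0, -0.5, 0.2]
opening: 0.903
finger_force: 0.0
time: 5.8
eef_pos: [0.5643, 0.3274, 0.0223]
tcp_rot: [0.096, 0.995, -0.0, -0.0]
contact_force: [-0.2, -0.4, -0.1]
opening: 0.898
finger_force: 0.0
```

```bash
python3 -m jog '[[0.1,0,0,3,0,0,0],[0.1,0,0,6,0,0,0],[0.1,0,0,8,0,0,0],[0.1,0,0,8,0,0,0]]'; python3 -m jog '[[0.1,0,0,3,0,0,0],[0.1,0,0,6,0,0,0],[0.1,0,0,6,0,0,0]]'
```

```text
time: 6.2
eef_pos: [0.5643, 0.3274, 0.0141]
tcp_rot: [0.096, 0.995, -0.0, -0.0]
contact_force: [-0.8, 0.6, -0.6]
opening: 0.897
finger_force: 0.0
time: 6.5
eef_pos: [0.5642, 0.3274, 0.0081]
tcp_rot: [0.096, 0.995, -0.0, -0.001]
contact_force: [0.1, 0.0, 0.9]
opening: 0.9
finger_force: 0.0
```

```bash
python3 -m jog '[[0.1,0,0,4,0,0,0],[0.1,0,0,8,0,0,0],[1,0,0,8,0,0,0],[1,0,0,8,0,0,0],[1,0,0,8,0,0,0],[1,0,0,8,0,0,0],[1,0,0,8,0,0,0],[1,0,0,8,0,0,0],[1,0,0,8,0,0,0]]' 60
```

```text
time: 7.4
eef_pos: [0.565, 0.3276, 0.0011]
tcp_rot: [0.096, 0.995, 0.0, 0.0]
contact_force: [1.0, -0.7, 1.5]
opening: 0.274
finger_force: 59.5
```

```bash
python3 -m jog '[[1,0,0,-20,0,0,0],[1,0,0,-60,0,0,0],[1,0,0,-110,0,0,0],[1,0,0,-160,0,0,0],[1,0,0,-170,0,0,0],[1,0,0,-170,0,0,0]]'
python3 - <<'E'
from h import *
go(.547,-.255,.17,-.077)
E
```

```text
time: 8.0
eef_pos: [0.5656, 0.3281, 0.1729]
tcp_rot: [0.096, 0.995, 0.001, 0.002]
contact_force: [0.7, 0.7, -3.8]
opening: 0.273
finger_force: 59.7
t 8.0 pos [0.5656 0.3281 0.1729] shift [ -93.5 -575.8    1.8] turn [5.000e-03 1.000e-03 1.455e+00] q [ 0.37  0.26  1.66  0.    1.21 -1.01]
```

```bash
python3 -m jog '[[1,-8,-48,0,0,0,0.06],[1,-16,-96,0,0,0,0.19],[1,-23,-144,0,0,0,0.33],[1,-31,-192,0,0,0,0.47],[1,-39,-240,0,0,0,0.61],[1,-47,-288,0,0,0,0.75],[1,-55,-336,0,0,0,0.89],[1,-62,-384,0,0,0,1.03],[1,-70,-432,0,0,0,1.17],[1,-78,-480,0,0,0,1.31],[1,-86,-528,0,0,0,1.455],[1,-93,-575,0,0,0,1.455]]'; python3 -m jog '[[1,0,0,0,0,0,0],[1,0,0,0,0,0,0]]'
python3 - <<'E'
from h import *
wrist("w4");go(.547,-.255,.004,-.077)
E
```

```text
time: 9.2
eef_pos: [0.5432, -0.2551, 0.1658]
tcp_rot: [0.735, 0.678, -0.001, -0.004]
contact_force: [0.3, 0.1, -3.1]
opening: 0.27
finger_force: 60.4
time: 9.4
eef_pos: [0.5435, -0.2543, 0.1663]
tcp_rot: [0.735, 0.678, -0.001, -0.004]
contact_force: [0.1, 1.7, -3.1]
opening: 0.275
finger_force: 60.4
t 9.45 pos [ 0.5439 -0.2533  0.1669] shift [ -2.1   4.1 162.9] turn [-0.006 -0.004 -0.001] q [-0.61  0.16  1.8   0.    1.19 -0.53]
```

View pics/w4.png

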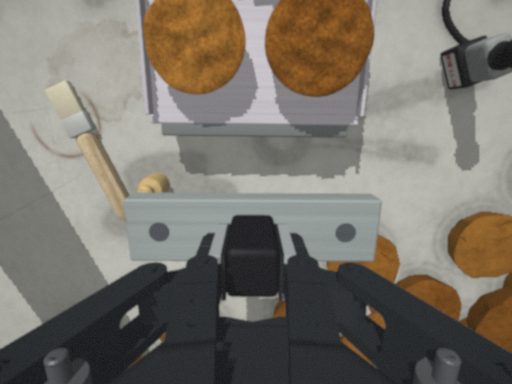

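The picture shows the bar held level, its front edge on row 196 from x 128 to 380. The bumper's lower edge runs from (163,136) to (358,135) and its top edge from (160,124) to (361,124), parallel to the bar. The weight is at (153,184).

Run:
```python
from h import *
W=(*wcam("w4"),[(-95,-70,7),(95,-70,7),(-95,-70,43),(95,-70,43)],np.array([(163,136),(358,135),(160,124),(361,124)],float))
p=fit([W],[.557,-.136,-.075])
S=cam("side");q=lambda l:np.array(l)/4+[150,130]
p=fit([W,(*S,[(-95,-70,7),(95,-70,7),(-50,230,116)],q([(298,549),(560,530),(332,165)]))],p)
for d in (-.105,-.09):print(T(p,[(0,d*1000,0)]))
go(*T(p,[(0,-105,0)])[0,:2],.004,p[2])
```

```text
[ 0.5629 -0.1296 -0.0783]
[[15.0, -12.2], [-13.0, -11.3], [8.9, 1.1], [-4.9, 1.0]]
[ 0.5584 -0.1352 -0.0789]
[[11.9, -7.0], [-17.1, -6.0], [5.3, 7.0], [-9.5, 7.0], [-0.0, -0.7], [0.1, -1.1], [-0.1, -1.4]]
[[ 0.55010189 -0.23984912  0.        ]]
[[ 0.5512841  -0.22489578  0.        ]]
t 9.5 pos [ 0.5444 -0.2528  0.1676] shift [ 12.8   5.5 163.6] turn [-0.005 -0.003  0.002] q [-0.6   0.16  1.8   0.    1.19 -0.53]
```

The grey strip must be the bumper rail's top, because the camera stands ahead of its face. I'll refit with its rear edge at z = 43.

Run:
```python
from h import *
W=(*wcam("w4"),[(-95,-70,43),(95,-70,43)],np.array([(163,136),(358,135)],float))
p=fit([W],[.557,-.136,-.075])
S=cam("side");q=lambda l:np.array(l)/4+[150,130]
W1=(*wcam("w1"),[(-95,-70,43),(95,-70,43)],np.array([(120,111),(246,111)],float))
fit([W1],p)
p=fit([W,W1,(*S,[(-95,-70,7),(95,-70,7),(-50,230,116)],q([(298,549),(560,530),(332,165)]))],p)
for d in (-.105,-.09):print(T(p,[(0,d*1000,0)]))
go(*T(p,[(0,-105,0)])[0,:2],.004,p[2])
```

```text
[ 0.5603 -0.1397 -0.0733]
[[5.3, -0.1], [-4.3, -0.1]]
[ 0.5551 -0.138  -0.0724]
[[-2.2, 0.1], [2.2, -0.0]]
[ 0.5573 -0.1391 -0.0758]
[[2.2, -0.8], [-7.4, -0.3], [-0.7, 0.5], [3.6, 0.9], [-0.2, 0.5], [0.1, -0.1], [-0.5, -0.5]]
[[ 0.54936648 -0.24375138  0.        ]]
[[ 0.55050306 -0.22879451  0.        ]]
t 9.55 pos [ 0.5448 -0.2526  0.1684] shift [  8.8   4.4 164.4] turn [-0.003 -0.003  0.   ] q [-0.6   0.16  1.8   0.    1.19 -0.53]
```

```bash
python3 -m jog '[[1,2,2,40,0,0,0],[1,4,4,85,0,0,0],[1,5,4,125,0,0,0],[1,5,4,150,0,0,0],[1,5,4,158,0,0,0],[1,5,4,161,0,0,0],[1,5,4,161,0,0,0],[1,5,4,161,0,0,0]]'
python3 - <<'E'
from h import *
go(.5505,-.2288,.002,-.0758)
E
```

```text
time: 10.35
eef_pos: [0.5517, -0.2506, 0.012]
tcp_rot: [0.734, 0.68, 0.0, 0.002]
contact_force: [0.1, 0.1, -2.2]
opening: 0.272
finger_force: 60.3
t 10.35 pos [ 0.5517 -0.2506  0.012 ] shift [21.7 -2.9 10. ] turn [ 0.004  0.002 -0.001] q [-0.59  0.36  1.87  0.    0.91 -0.52]
```

Lower in small steps until there is contact.

```bash
python3 -m jog '[[1,0,-2,3,0,0,0],[1,0,-2,6,0,0,0],[1,0,-2,8,0,0,0],[1,0,-2,8,0,0,0]]'; python3 -m jog '[[1,0,0,1,0,0,0],[1,0,0,2,0,0,0],[1,0,0,2,0,0,0]]'
```

```text
time: 10.75
eef_pos: [0.5478, -0.2497, 0.0014]
tcp_rot: [0.734, 0.679, -0.0, -0.0]
contact_force: [-0.2, 0.3, -3.0]
opening: 0.272
finger_force: 60.4
time: 11.05
eef_pos: [0.5481, -0.2498, 0.0011]
tcp_rot: [0.734, 0.679, -0.0, -0.0]
contact_force: [-4.7, 2.5, 5.8]
opening: 0.271
finger_force: 61.6
```

```bash
python3 -m jog '[[1,0,0,-1,0,0,0],[1,4,0,-1,0,0,0],[1,8,0,-1,0,0,0],[1,12,0,-1,0,0,0],[1,15,0,-1,0,0,0],[1,15,0,-1,0,0,0]]'; python3 -m jog '[[1,1,0,0,0,0,0],[1,2,0,0,0,0,0],[1,2,0,0,0,0,0]]'; python3 -m jog '[[1,1,0,0,0,0,0],[1,2,0,0,0,0,0],[1,2,0,0,0,0,0]]'
```

```text
time: 11.65
eef_pos: [0.5497, -0.2344, 0.0011]
tcp_rot: [0.734, 0.68, 0.0, 0.0]
contact_force: [0.2, -1.4, 1.5]
opening: 0.278
finger_force: 61.0
time: 11.95
eef_pos: [0.5498, -0.2331, 0.0011]
tcp_rot: [0.734, 0.679, 0.0, 0.001]
contact_force: [-0.8, -1.7, 1.4]
opening: 0.269
finger_force: 61.2
time: 12.25
eef_pos: [0.5499, -0.2311, 0.0011]
tcp_rot: [0.734, 0.679, 0.0, 0.001]
contact_force: [0.6, -3.6, 3.7]
opening: 0.271
finger_force: 61.4
```

```bash
python3 -m jog '[[1,1,0,0,0,0,0],[1,2,0,0,0,0,0],[1,2,0,0,0,0,0]]'; python3 -m jog '[[1,1,0,0,0,0,0],[1,2,0,0,0,0,0],[1,2,0,0,0,0,0]]'
```

```text
time: 12.55
eef_pos: [0.5499, -0.2308, 0.0012]
tcp_rot: [0.734, 0.679, -0.001, 0.002]
contact_force: [-0.1, -8.4, 1.7]
opening: 0.271
finger_force: 61.2
time: 12.85
eef_pos: [0.5499, -0.2304, 0.0013]
tcp_rot: [0.734, 0.679, -0.002, 0.003]
contact_force: [-3.1, -12.0, 1.0]
opening: 0.272
finger_force: 61.2
```

```bash
python3 -m jog '[[1,-2,0,0,0,0,0],[1,-2,0,0,0,0,0],[0.4,-2,0,0,0,0,0],[0.4,-2,0,0,0,0,0],[0.4,-2,0,0,0,0,0],[0.4,-2,0,0,0,0,0],[0.4,-2,0,-20,0,0,0],[0.4,-2,0,-60,0,0,0],[0.4,-2,0,-110,0,0,0],[0.4,-10,0,-150,0,0,0],[0.4,-20,0,-150,0,0,0],[0.4,-20,0,-150,0,0,0]]'
python3 - <<'E'
from h import *
wrist("w5");wrist("w5");go(.55,-.23,.14,-.0758)
import cv2
a=cv2.imread("pics/w5.png");g=cv2.cvtColor(a,cv2.COLOR_BGR2GRAY)
# gray profiles down columns around the bumper/bar
for c in (190,200,210,310,320,330): print(c,g[120:240:3,c].tolist())
E
```

```text
time: 14.05
eef_pos: [0.549, -0.2477, 0.1522]
tcp_rot: [0.734, 0.679, 0.0, 0.001]
contact_force: [-0.5, 0.8, -0.7]
opening: 0.6
finger_force: 0.0
t 14.15 pos [ 0.5473 -0.2459  0.1488] shift [16.1  1.5  8.8] turn [-0.003 -0.002 -0.002] q [-0.59  0.18  1.81  0.    1.15 -0.51]
190 [120, 124, 122, 123, 99, 116, 114, 112, 89, 100, 99, 98, 94, 98, 100, 97, 99, 128, 145, 131, 97, 128, 143, 144, 146, 143, 144, 143, 138, 138, 137, 132, 133, 138, 140, 142, 148, 148, 148, 149]
200 [120, 121, 120, 123, 97, 90, 116, 111, 89, 98, 101, 103, 72, 59, 57, 65, 100, 139, 147, 133, 102, 101, 96, 113, 136, 138, 140, 143, 140, 137, 136, 136, 134, 141, 137, 135, 51, 35, 33, 25]
210 [123, 120, 121, 122, 99, 101, 115, 113, 91, 99, 101, 102, 98, 101, 101, 98, 101, 144, 145, 138, 111, 112, 107, 101, 140, 140, 137, 137, 131, 130, 136, 139, 138, 140, 145, 146, 157, 166, 167, 172]
310 [120, 118, 123, 120, 117, 81, 81, 79, 84, 96, 98, 99, 100, 98, 95, 95, 100, 137, 142, 141, 109, 116, 117, 118, 167, 176, 177, 178, 177, 180, 176, 178, 175, 175, 177, 171, 149, 147, 144, 123]
320 [123, 121, 122, 122, 120, 79, 77, 78, 78, 90, 95, 98, 97, 98, 96, 96, 100, 103, 107, 118, 116, 114, 117, 146, 174, 172, 177, 178, 175, 174, 174, 172, 172, 171, 173, 170, 173, 174, 163, 114]
330 [119, 120, 123, 123, 121, 82, 78, 79, 77, 96, 111, 105, 109, 112, 115, 113, 115, 115, 118, 113, 116, 116, 121, 172, 175, 171, 171, 174, 177, 174, 174, 173, 175, 174, 173, 171, 168, 165, 163, 155]
```

Run:
```python
from h import *
go(.523,.088,.15,-.0758)
```

```text
t 14.15 pos [ 0.5473 -0.2459  0.1488] shift [ 3.31e+02 -5.00e+01 -3.00e-01] turn [-0.003 -0.002 -0.002] q [-0.59  0.18  1.81  0.    1.15 -0.51]
```

```bash
python3 -m jog '[[0.4,40,-6,-5,0,0,0],[0.4,85,-12,-5,0,0,0],[0.4,130,-20,-5,0,0,0],[0.4,175,-26,-5,0,0,0],[0.4,220,-33,-5,0,0,0],[0.4,265,-40,-3,0,0,0],[0.4,305,-46,0,0,0,0],[0.4,331,-50,0,0,0,0],[0.4,331,-50,0,0,0,0],[0.4,331,-50,0,0,0,0],[0.4,331,-50,0,0,0,0],[0.4,331,-50,0,0,0,0]]'
python3 - <<'E'
from h import *
wrist("w6");go(.5229,.0941,.063,-.0758)
E
```

```text
time: 15.35
eef_pos: [0.5239, 0.086, 0.1502]
tcp_rot: [0.734, 0.679, -0.0, -0.0]
contact_force: [-0.3, 0.0, -0.2]
opening: 0.6
finger_force: 0.0
t 15.4 pos [0.524  0.086  0.1505] shift [ 8.  -1.7 87.5] turn [-0.     0.    -0.003] q [-0.03  0.02  1.98 -0.    1.14  0.05]
```

View pics/w6.png

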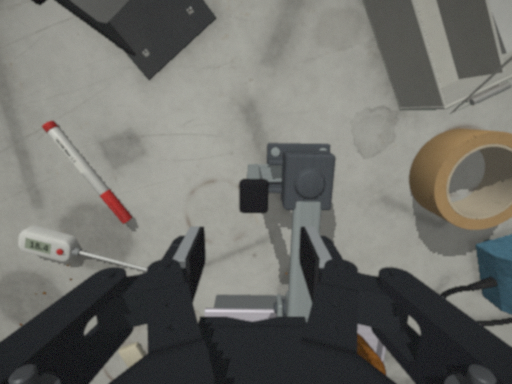

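The last picture shows the latch head's top centred at (253.5,195.5), the coupler's top at (308,181) and the fingers clear on both sides.

Run:
```python
from h import *
K=wcam("w6")
def ray(c,R,t,p,z):
    d=R.T@np.array([(p[0]-c['cx'])/c['fx'],(p[1]-c['cy'])/c['fy'],1]);o=-R.T@t;return o+d*(z-o[2])/d[2]
h=ray(*K,(253.5,195.5),.12);print(h,ray(*K,(308,181),.081))
go(h[0],h[1],.063,-.0758)
```

```text
[0.52550585 0.0947313  0.12      ] [0.57320124 0.09243947 0.081     ]
t 15.4 pos [0.524  0.086  0.1505] shift [ 8.8  0.8 87.5] turn [-0.     0.    -0.003] q [-0.03  0.02  1.98 -0.    1.14  0.05]
```

```bash
python3 -m jog '[[0.4,9,0,30,0,0,0],[0.4,9,0,60,0,0,0],[0.4,9,0,75,0,0,0],[0.4,9,0,82,0,0,0],[0.4,9,0,86,0,0,0],[0.4,9,0,86,0,0,0]]'; python3 -m jog '[[0.5,0,0,0,0,0,0],[0.6,0,0,0,0,0,0],[0.7,0,0,0,0,0,0],[1,0,0,0,0,0,0],[1,0,0,0,0,0,0],[1,0,0,0,0,0,0],[1,0,0,0,0,0,0]]' 80
```

```text
time: 16.0
eef_pos: [0.5252, 0.0958, 0.0652]
tcp_rot: [0.734, 0.679, 0.0, 0.0]
contact_force: [-0.1, -0.8, -0.1]
opening: 0.6
finger_force: 0.0
time: 16.7
eef_pos: [0.5257, 0.0961, 0.0657]
tcp_rot: [0.734, 0.679, 0.001, 0.001]
contact_force: [0.5, 0.0, 4.8]
opening: 0.241
finger_force: 78.5
```

```bash
python3 -m jog '[[1,0,-3,0,0,0,0],[1,0,-6,0,0,0,0],[1,0,-9,0,0,0,0],[1,0,-12,0,0,0,0],[1,0,-13,0,0,0,0],[1,0,-13,0,0,0,0],[1,0,-13,0,0,0,0]]'
```

```text
time: 17.4
eef_pos: [0.5134, 0.0971, 0.0656]
tcp_rot: [0.734, 0.679, 0.002, 0.002]
contact_force: [7.2, -0.5, 2.7]
opening: 0.239
finger_force: 78.4
```

```bash
python3 -m jog '[[1,-0.2,0,-3.7,0,0.025,0],[1,-0.6,0,-7.5,0,0.05,0],[1,-1.2,0,-11.2,0,0.075,0],[1,-2,0,-15,0,0.1,0],[1,-2,0,-15,0,0.1,0]]'
```

```text
time: 17.9
eef_pos: [0.5128, 0.0953, 0.0801]
tcp_rot: [0.733, 0.678, 0.039, -0.033]
contact_force: [7.6, 2.7, -0.8]
opening: 0.242
finger_force: 78.6
```

```bash
python3 -m jog '[[1,-0.8,0,-7.5,0,0.05,0],[1,-2,0,-15,0,0.1,0],[1,-3.6,0,-22.2,0,0.15,0],[1,-5.6,0,-29.5,0,0.2,0],[1,-7.9,0,-36.7,0,0.25,0],[1,-10.5,0,-43.7,0,0.3,0],[1,-13.6,0,-50.6,0,0.35,0],[1,-16.9,0,-57.4,0,0.4,0],[1,-16.9,0,-57.4,0,0.4,0],[1,-16.9,0,-57.4,0,0.4,0]]'
```

```text
time: 18.9
eef_pos: [0.5111, 0.0729, 0.1357]
tcp_rot: [0.712, 0.657, 0.184, -0.167]
contact_force: [7.4, 1.7, 1.1]
opening: 0.244
finger_force: 78.7
```

Run:
```python
from h import *
import cv2
p=[.5573,-.139,-.0758];S=cam("side");C=cam("scene")
th=.5;c,s=np.cos(th),np.sin(th)
up=lambda x,y,z:(x,80+(y-80)*c-(z-50)*s,50+(y-80)*s+(z-50)*c)
L=[(10,256,70),(22,230,65),(0,215,80)]
for n,cm in(("side",S),("scene",C)):
    old=cv2.imread(f"pics/{n}0.png");a=proj(*cm,T(p,L));b=proj(*cm,T(p,[up(*l) for l in L]))
    for u,v in zip(a,b): print(n,u.round(),old[int(u[1]),int(u[0])],cm[0]['image'][int(u[1]),int(u[0])],'| up',v.round(),old[int(v[1]),int(v[0])],cm[0]['image'][int(v[1]),int(v[0])])
# bar post and bar in side view: old vs new grey level, row scan down from bumper
im=S[0]['image'].mean(2)
for x in(-50,0,50):
    for l in [(x,-90,16),(x,-106,16),(x,-118,0),(0,-90,62)]:
        u=proj(*S,T(p,[l]))[0].round().astype(int);print(l,u,im[u[1],u[0]].round(),cv2.imread("pics/side0.png").mean(2)[u[1],u[0]].round())
st=get_state();print(st['time'],np.abs(st['dq']).max(),st['finger_force'],st['opening'])
```

```text
side [251. 175.] [150 155 158] [ 99 102  96] | up [251. 162.] [185 196 203] [188 199 207]
side [255. 181.] [106 108 107] [183 193 199] | up [256. 170.] [183 196 203] [73 68 68]
side [249. 181.] [82 78 75] [127 128 124] | up [249. 173.] [190 201 207] [68 63 62]
scene [254. 203.] [89 87 86] [140 147 149] | up [261. 173.] [138 145 148] [84 83 82]
scene [258. 200.] [84 83 83] [144 151 153] | up [264. 176.] [113 119 121] [98 97 97]
scene [267. 197.] [112 115 115] [140 147 148] | up [275. 174.] [104 108 114] [107 111 117]
(-50, -90, 16) [240 270] 72.0 124.0
(-50, -106, 16) [241 275] 175.0 126.0
(-50, -118, 0) [241 282] 116.0 111.0
(0, -90, 62) [258 258] 20.0 102.0
(0, -90, 16) [258 269] 21.0 106.0
(0, -106, 16) [259 273] 93.0 109.0
(0, -118, 0) [259 280] 117.0 114.0
(0, -90, 62) [258 258] 20.0 102.0
(50, -90, 16) [276 267] 73.0 103.0
(50, -106, 16) [276 272] 98.0 109.0
(50, -118, 0) [277 279] 121.0 116.0
(0, -90, 62) [258 258] 20.0 102.0
19.0 0.004051549498374781 78.70062589645386 0.24177150839840345
```

The coupler has left its seat and shows where a 0.5 rad lift should put it. The bar's post is where it should be, and the arm is steady, so I'm handing the job in.

```bash
python3 -c "
from plant import workorder
print(workorder.sign_off())"
```

```text
the job is handed in; nothing more can be done
None
```

I handed the job in at about 19 s: the stop bar lies against the rear bumper and is released, and the arm is holding the drawbar steady with the coupler about 7 cm above its seat; the hand-in returned no verdict.

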